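# Kit up the wheel rebuild parts in the caddy

### The job

Gather the parts for the mower wheel rebuild into the caddy: lay the straight axle bolt centred in the two V-notches of the cradle, put the wide flat collar over the post and right down onto its plate, then stand the long sleeve over the same post on top of the collar, and put the flanged nut in the round dish with its flange down. Leave the look-alikes - the bent bolt, the short sleeve and the plain nut without a flange - lying where they are.

Things in the scene. Friction and masses are not known exactly. Their poses are not given: they have to be found in the camera images.
- bolt_mid (a point): The straight axle bolt (about 180 g): straight round steel shaft 14 mm in diameter and 124 mm long with a hexagonal head 22 mm across flats and 10 mm thick at its +x end, lying on the bench. The point is on the shaft's axis half-way along the shaft, 9 mm above the bench at the start; x runs along the shaft (to within 2 degrees) towards the head.
- collar_mid (a point): The collar (about 140 g): flat wide steel ring, 54 mm outside diameter, 28 mm bore, 12 mm thick, lying flat. The point is its centre half-way up (6 mm above its underside); z is the ring's axis. Either face may be up.
- sleeve_mid (a point): The long sleeve (about 160 g): steel tube 36 mm outside diameter, 24 mm bore, 40 mm tall, standing on end. The point is its centre half-way up (20 mm above its lower end); z is the tube's axis.
- flange_nut_mid (a point): The flanged nut (about 90 g): one-piece steel nut 22 mm tall: a round flange 46 mm in diameter and 5 mm thick at the bottom, above it a hexagon 30 mm across flats and 17 mm tall. The point is its centre half-way up (11 mm above its underside); z points up out of the hexagon's face, x is square to a pair of flats (the other pairs are at 60 and 120 degrees from it).
- bent_bolt_mid (a point): Look-alike, to be left alone: an axle bolt of the same thickness, length and head as the straight one, but its shaft is bent by 35 degrees half-way along. It lies on the bench. The point is on the shaft's axis at the bend; x runs towards the head.
- short_sleeve_mid (a point): Look-alike, to be left alone: a worn-down sleeve of the same 36 mm outside diameter and 24 mm bore as the long one but only 18 mm tall, standing on end. The point is its centre half-way up (9 mm above its underside).
- plain_nut_mid (a point): Look-alike, to be left alone: a plain hexagonal steel nut without flange, 30 mm across flats, 16 mm tall, lying flat. The point is its centre half-way up (8 mm above its underside).
- cradle_seat (a point): Bolt cradle: two wooden V-notched saddles on a plate, 66 mm clear between them, notches 40 mm wide at the top, tops 42 mm above the bench. The point: where the middle of the bolt's shaft axis comes to lie, 32 mm above the bench, 20 mm above the plate; y: line of the seated bolt (head either way), x: along the row of inserts. Fixed in the sheet-metal caddy.
- stand_foot (a point): Post stand: 84 mm square black plate with a fixed upright steel post 8 mm in diameter, 38 mm tall above the plate. The point: foot of the post on the plate's top, 12 mm above the bench; z is the post, x along the row. Fixed, like cradle and dish, in one fixed shallow caddy (340 x 156 mm, rim 12 mm high), all three 105 mm apart in a row along its length, in any order.
- dish_floor (a point): The dish: a round black open cup, 92 mm outside and 82 mm inside diameter, 18 mm tall. The point is the centre of its inner floor, 10 mm above the bench (the rim is 14 mm above the point); z up, x along the row. Fixed in the caddy.
Things that resemble listed ones, but are neither listed nor needed, are in the scene too. Leave any blue, pink or purple look-alike of the part that bears collar_mid alone.

How it is judged:
At the end, for the whole second after the job is handed in: Bolt in both notches (15 mm, 0.14 rad); collar flat on the plate round the post, sleeve standing on it (each within 12.5 mm of the post, heights to 4 mm); flanged nut flat in the dish, flange down; all released and at rest; the three look-alikes within 30 mm of their starts (horizontal distance between bolt_mid and cradle_seat below 0.015 m and z of bolt_mid in the frame of cradle_seat between -0.006 and 0.006 m and angle between the x axis of bolt_mid and the y axis of cradle_seat, either way round below 0.14 rad and horizontal distance between each of collar_mid, sleeve_mid and stand_foot below 0.0125 m and z of collar_mid in the frame of stand_foot below 0.01 m and z of sleeve_mid in the frame of stand_foot between 0.028 and 0.037 m and horizontal distance between flange_nut_mid and dish_floor below 0.024 m and z of flange_nut_mid in the frame of dish_floor below 0.018 m and angle between flange_nut_mid's own z axis and vertical below 0.25 rad and linear speed of each of bolt, collar, sleeve, flange_nut below 0.02 m/s and distance of each of bent_bolt_mid, short_sleeve_mid, plain_nut_mid from where it was at the start of the episode below 0.03 m); the robot touches nothing.
It fails at once if The bent bolt is shifted by more than 30 mm (distance of bent_bolt_mid from where it was at the start of the episode above 0.03 m).
It fails at once if The short sleeve is shifted by more than 30 mm (distance of short_sleeve_mid from where it was at the start of the episode above 0.03 m).
It fails at once if The plain nut is shifted by more than 30 mm (distance of plain_nut_mid from where it was at the start of the episode above 0.03 m).
It also fails if it takes over 128 s, if anything falls off the work surface, if the arm or the gripper's body presses on something with over 40 N, if the wrist force passes 120 N, or if a joint passes its speed limit or range.

### The arm

A 6-joint arm with a two-finger parallel gripper is mounted at the origin on the work surface. World frame = base frame: x ahead of the robot, y to its left, z up, the work surface at z = 0. Lengths are in m, angles in rad, forces in N, time in s.
With the tool pointing down it reaches from about 0.25 to 0.725 m from the base axis. Payload 4 kg.
Tool frame: the origin (TCP) lies at the very end of the fingers, on their centre line; the grasp point (between the pads) lies arm.tcp_to_grasp behind it (arm.tcp_to_grasp is the distance from the TCP to the grasp point, in m); y points along the fingers, x is the direction in which the jaws open and shut, and the axes are right-handed (so a half turn about y gives the same grasp; the last joint's range is limited). The gripper opens to 85 mm and grips with 20 to 120 N. Pads are 22 mm wide; open, the fingers measure 114 mm over their backs; the gripper's body (76 mm by 85 mm) begins 54 mm behind the grasp point. The pads swing forward as they close: fully open they stand 13 mm farther back than shut.
Start: joints at [1.181, 0.241, 0.005, 1.335, 0, 1.571], TCP at [0.19, 0.462, 0.231] pointing down, gripper open.
Joint ranges: [-2.72, 2.72], [-1.05, 1.87], [-1.09, 1.28], [-1.99, 2.15], [-1.42, 1.44], [-3.14, 3.14]. Speed limits (rad/s): [2.79, 2.79, 3.14, 3.14, 3.14, 3.14].

### API

Orientations are given as a unit quaternion [x, y, z, w].
In Python, from bench import arm gives the robot as it stands. Calls block until the motion is done:
- arm.move_pose(position, orientation): joint-space move of the TCP to a pose.
- arm.move_linear(position, orientation=None, v=0.15, contact_N=None): straight line of the TCP; orientation=None keeps the orientation; v is the mean speed in m/s. With contact_N (N) it stops when the force on the tool has changed by that much, and returns True; else False.
- arm.set_joints(angles): joint-space move.
- arm.set_gripper(opening, grasp_force=None): finger opening in m; grasp_force is the grip in N (None keeps the last); returns when the fingers have stopped.
- arm.dwell(seconds).
- arm.inverse_kinematics(position, orientation): joint angles nearest the present ones, or None.
- arm.observe(): the state.
- arm.camera(name): name is "side" or "top" or "wrist"; returns (picture, depth): 480x640x3 uint8, red, green, blue; 480x640 float32, m along the optical axis (not along the pixel's ray), 0 where there is no reading.
- arm.get_calibration(name): a dict with "K" (3x3 intrinsics, pixels), "rvec" (rotation vector, rad) and "tvec" (3), from world to camera coordinates, as OpenCV has them. Camera axes: x right, y down, z forward; pixel columns grow to the right and rows downward; lengths in m; the calibration is good to about 2 mm. A picture is of the moment at which its call begins: read the wrist's pose just before it. get_calibration takes no time and is no camera call; for the wrist camera it gives the pose at the moment of the call.
A pose or a line that the arm cannot do raises arm.IKError and nothing moves.
- arm.sign_off(): hands the job in, once; it reports no verdict.
The state is a dict: "t": time; "joints": joint angles; "qd": joint speeds; "tau": joint torques, N m; "ee_pos": TCP position; "ee_rot": TCP orientation; "force": force on the tool from outside, world axes, zero at the start; "ft_torque": the same for the moment, N m; "finger_gap": finger opening in m.
Only numpy, scipy, OpenCV 4.12 (cv2) and the standard library are available. Lean on these libraries where they do the work, as an engineer would, in place of code of your own. Each camera call takes 0.05 s, during which the arm holds its last target. There are 200 camera calls.

## Working session

There is one attempt and no reset: what is moved stays moved. The work goes in short steps, each a Python script; the robot and the scene stay as the last script left them, time stands still between calls to the robot, and variables do not carry over. Pictures are saved under pics/ and viewed, about 12 in all and at most 16, crops included, and the job is handed in when it is done.

```bash
mkdir -p pics; ls; python3 - <<'E'
from bench import arm
import cv2,numpy as np
for n in("top","side"):
    im,d=arm.camera(n); cv2.imwrite(f"pics/{n}0.png",im[:,:,::-1]); np.savez(f"{n}0.npz",im=im,d=d,**arm.get_calibration(n))
    c=arm.get_calibration(n); R=cv2.Rodrigues(np.array(c["rvec"]))[0]; print(n,np.array(c["K"]).round(1).tolist(),(-R.T@np.array(c["tvec"]).ravel()).round(3),R.round(2).tolist(),(d>0).mean())
s=arm.observe();print(s["t"],s["ee_rot"],s["ee_pos"],arm.tcp_to_grasp,s["finger_gap"])
E
```

```text
pics
top [[533.8, 0.0, 320.3], [0.0, 533.8, 237.1], [0.0, 0.0, 1.0]] [ 0.426 -0.02   1.199] [[0.03, -1.0, -0.0], [-0.99, -0.03, -0.1], [0.1, 0.01, -1.0]] 0.996005859375
side [[444.5, 0.0, 318.3], [0.0, 444.5, 240.3], [0.0, 0.0, 1.0]] [ 0.064 -0.628  0.557] [[0.78, -0.63, -0.01], [-0.33, -0.4, -0.85], [0.53, 0.66, -0.52]] 0.99603515625
0.1 [ 0.58774678  0.39313787 -0.39427296 -0.5869797 ] [0.18978363 0.46196117 0.23047816] 0.0187 0.08526544778921859
```

View pics/top0.png

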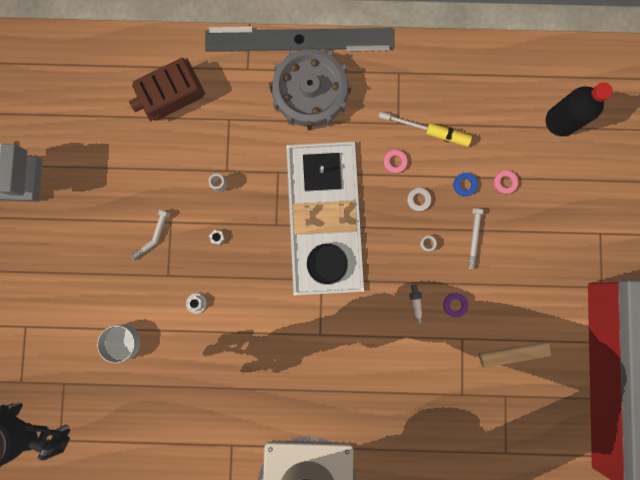

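View pics/side0.png

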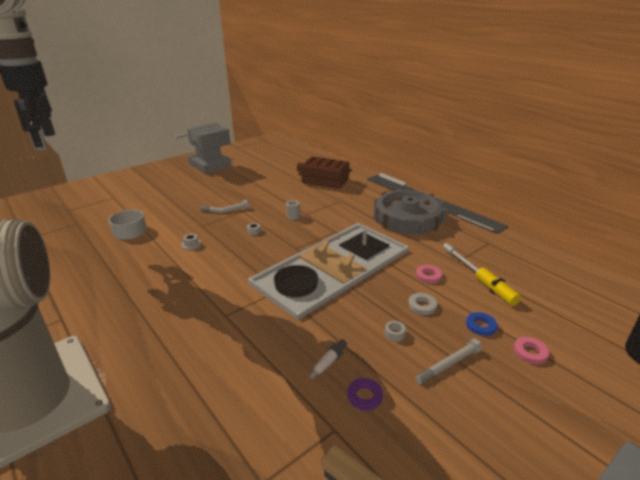

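Top view: straight bolt (476,238), bent one (155,235). The grey ring (420,199) is the collar; pink, blue and purple rings are decoys. Sleeves are at (218,182), which looks tall, and (429,243), which looks short. Nuts are at (196,303), which looks flanged, and (217,237), which looks plain. Caddy: stand (322,171), cradle (330,215), dish (327,263). Next I confirm with enlarged crops and depth.

```bash
cat > h.py <<'E'
import numpy as np,cv2
from scipy.spatial.transform import Rotation as Ro
def cal(c):
    R=cv2.Rodrigues(np.array(c["rvec"],float))[0]; return np.array(c["K"],float),R,np.array(c["tvec"],float).ravel()
def ray(c,uv,z):
    """pixels -> world points on plane z"""
    K,R,t=cal(c); uv=np.atleast_2d(np.asarray(uv,float))
    d=(R.T@np.linalg.inv(K)@np.c_[uv,np.ones(len(uv))].T).T; o=-R.T@t
    return o+d*((z-o[2])/d[:,2])[:,None]
def cloud(c,d):
    K,R,t=cal(c); v,u=np.mgrid[:d.shape[0],:d.shape[1]]
    P=np.stack([(u-K[0,2])/K[0,0]*d,(v-K[1,2])/K[1,1]*d,d],-1)-t
    return P@R
def quat(yaw):
    """tool down, jaw axis (tool x) at world angle yaw"""
    x=np.array([np.cos(yaw),np.sin(yaw),0]);y=np.array([0,0,-1.]);return Ro.from_matrix(np.c_[x,y,np.cross(x,y)]).as_quat()
E
python3 - <<'E'
from h import *
b=np.load("top0.npz");W=cloud(b,b["d"]);z=W[...,2]
print("bench z",np.median(z[300:420,380:400]),z[300:420,380:400].std())
C={"bolt":(476,238),"bent":(155,235),"collar":(420,199),"slA":(218,182),"slB":(429,243),"nutA":(196,303),"nutB":(217,237)}
m=(z>.004).astype(np.uint8);n,l,st,ce=cv2.connectedComponentsWithStats(m)
tiles=[]
for k,(u,v) in C.items():
    w=l[v-12:v+13,u-12:u+13];i=np.bincount(w[w>0]).argmax() if (w>0).any() else 0
    P=W[l==i];h=np.percentile(P[:,2],95);T=P[P[:,2]>h-.004];
    r=cv2.minAreaRect((T[:,:2]*1000).astype(np.float32))
    print(k,st[i].tolist(),"top",h.round(4),"cent",T.mean(0).round(4),"rect",np.round(r[0],1),np.round(r[1],1),round(r[2],1))
    tiles.append(cv2.resize(b["im"][v-32:v+32,u-32:u+32,::-1],(200,200),interpolation=cv2.INTER_CUBIC))
c=cv2.resize(b["im"][140:300,280:370,::-1],(200,200*160//90))
tiles.append(cv2.resize(b["im"][140:300,245:405,::-1],(200,200)))
a=np.vstack([np.hstack(tiles[:4]),np.hstack(tiles[4:])])
s=np.load("side0.npz")["im"][190:270,170:310,::-1]
s2=np.load("side0.npz")["im"][280:390,380:500,::-1]
a=np.vstack([a,np.hstack([cv2.resize(s,(400,200)),cv2.resize(s2,(400,200))])])
cv2.imwrite("pics/crop.png",a)
E
```

```text
bench z -0.0020804681283212454 0.06924388379164052
bolt [469, 209, 15, 61, 405] top 0.0193 cent [ 0.5849 -0.3527  0.0491] rect [ 481.4 -219.3] [ 99.1 400.6] 29.4
bent [131, 210, 39, 50, 407] top 0.0211 cent [0.5727 0.3299 0.0648] rect [511.8 172.2] [410.4  96.1] 79.2
collar [407, 188, 24, 25, 334] top 0.0134 cent [ 0.6359 -0.2307  0.0176] rect [ 532.7 -144.7] [ 52.1 323.1] 49.8
slA [209, 174, 18, 19, 212] top 0.0409 cent [0.6557 0.2169 0.0545] rect [550.6 104.5] [352.6  34.3] 46.7
slB [420, 236, 18, 16, 140] top 0.0189 cent [ 0.5356 -0.2501  0.0325] rect [ 480.6 -146.7] [ 33.6 274. ] 28.0
nutA [186, 293, 20, 20, 239] top 0.0236 cent [0.3904 0.2601 0.0216] rect [391.  260.6] [28.4 27.5] 82.9
nutB [209, 230, 16, 15, 169] top 0.018 cent [0.5387 0.2195 0.0162] rect [537.4 219.2] [29.  29.6] 4.6
```

View pics/crop.png

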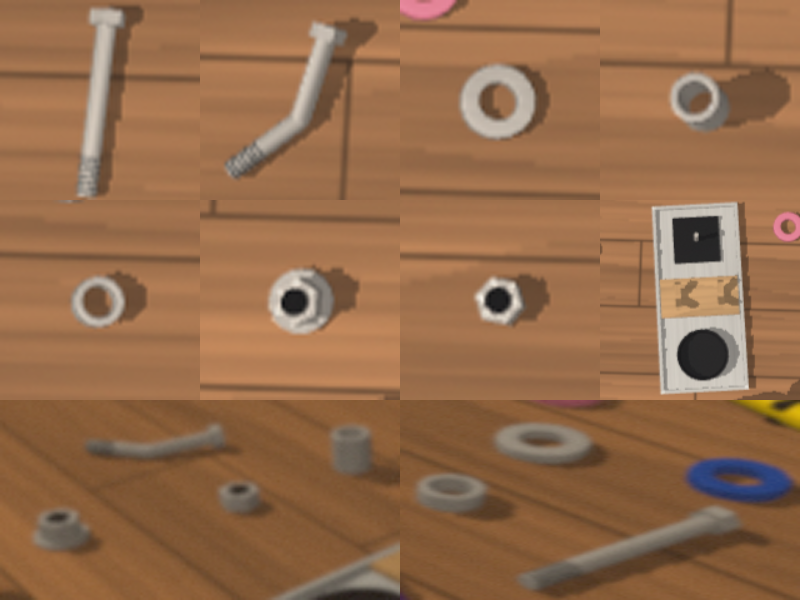

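The crops confirm it: tile 1 is the straight bolt, 2 the bent one, 3 the grey 54 mm ring (collar), and 4 the long sleeve (top at 41 mm). Tile 5 is the short sleeve (19 mm), 6 the flanged nut (23.6 mm, flange visible) and 7 the plain nut (18 mm). Tile 8 is the caddy, with the stand far, the cradle in the middle and the dish near. Next come filtered measurements.

```bash
cat > meas.py <<'E'
from h import *
def band(W,xy,r,lo,hi):
    z=W[...,2];return (np.hypot(W[...,0]-xy[0],W[...,1]-xy[1])<r)&(z>lo)&(z<hi)
def meas(n):
    b=np.load(f"{n}.npz");W=cloud(b,b["d"]);o={}
    for k,xy,r,lo,hi in [("collar",(.5327,-.197),.05,.009,.016),("sleeve",(.57,.217),.05,.036,.045),("nut",(.391,.2606),.03,.018,.028),("stand_post",(.6,0),.06,.03,.056),("cradle",(.5,-.02),.06,.036,.047),("dish_rim",(.39,-.02),.06,.019,.028),("bolt",(.459,-.318),.10,.006,.026)]:
        m=band(W,xy,r,lo,hi);P=W[m]
        if len(P)<3: print(n,k,"none",len(P));continue
        q=cv2.minAreaRect((P[:,:2]*1000).astype(np.float32))
        print(n,k,len(P),P.mean(0).round(4),"z",np.median(P[:,2]).round(4),"rect",np.round(q[0],1),np.round(q[1],1),round(q[2],1));o[k]=P
    return b,W,o
E
python3 - <<'E'
from meas import *
b=np.load("top0.npz")
for k,uv,z in[("collar",(419.5,199),.012),("sleeve",(217,181),.04),("bolt",(476,238),.014),("post",(322,169),.05),("cradle",(330,214),.042),("dish",(327,263),.024)]:print(k,ray(b,uv,z).round(4))
for n in("top0","side0"):
    b,W,o=meas(n)
    P=o["bolt"][:,:2];c=P.mean(0);u=np.linalg.svd(P-c)[2][0];u*=np.sign(u[0]);s=(P-c)@u
    print("bolt",c,u,np.percentile(s,[0,1,99,100]).round(4), "headheight x end", )
    hsv=cv2.cvtColor(b["im"],cv2.COLOR_RGB2HSV)
    if n=="top0":
        m=((hsv[...,1]<40)&(hsv[...,2]>120)).astype(np.uint8);m[:, :270]=0;m[:,380:]=0;m[:130]=0;m[310:]=0
        ct=cv2.convexHull(np.vstack([c for c in cv2.findContours(m,0,2)[0] if cv2.contourArea(c)>50]))
        print("caddy",cv2.minAreaRect((ray(b,ct[:,0],.012)[:,:2]*1000).astype(np.float32)))
        blk=((hsv[...,2]<70)).astype(np.uint8);blk[:, :295]=0;blk[:,358:]=0;blk[:148]=0;blk[290:]=0
        nn,l,st,ce=cv2.connectedComponentsWithStats(blk)
        for i in range(1,nn):
            if st[i,4]>100: print("black",st[i],ce[i],ray(b,ce[i],.012).round(4))
        w=((abs(hsv[...,0].astype(int)-15)<8)&(hsv[...,1]>60)).astype(np.uint8);w[:, :296]=0;w[:,355:]=0;w[:190]=0;w[245:]=0
E
```

```text
collar [[ 0.6368 -0.2328  0.012 ]]
sleeve [[0.6605 0.2188 0.04  ]]
bolt [[ 0.5517 -0.3589  0.014 ]]
post [[ 0.691  -0.0122  0.05  ]]
cradle [[ 0.5932 -0.0322  0.042 ]]
dish [[ 0.4868 -0.0285  0.024 ]]
top0 collar 22 [ 0.535 -0.241  0.013] z 0.0134 rect [ 536.3 -240. ] [28.8  9.3] 3.7
top0 sleeve none 0
top0 nut 146 [0.3906 0.2604 0.0209] z 0.0208 rect [389.4 260.4] [29.1 31. ] 85.7
top0 stand_post 87 [ 0.5935 -0.0091  0.0356] z 0.0359 rect [589.5 -19. ] [49.8 82. ] 4.7
top0 cradle none 0
top0 dish_rim 28 [ 0.443  -0.0264  0.0226] z 0.0221 rect [443.3 -25.1] [35.3  5.9] 87.6
top0 bolt 648 [ 0.4493 -0.3117  0.0116] z 0.0109 rect [ 470.7 -289.6] [127.  180.3] 80.9
bolt [ 0.44934337 -0.31172359] [ 0.9605193  -0.27821337] [-0.0705 -0.0689  0.1078  0.1099] headheight x end
caddy ((590.1229248046875, -20.035675048828125), (337.87701416015625, 154.9264373779297), 4.599085807800293)
black [ 303  153   38   37 1253] [321.78292099 171.34557063] [[ 0.6944 -0.0115  0.012 ]]
black [ 307  244   41   40 1273] [326.82403771 263.3487824 ] [[ 0.4866 -0.0282  0.012 ]]
side0 collar 20 [ 0.5382 -0.2426  0.0124] z 0.0122 rect [ 535.3 -241.3] [ 5.1 21. ] 81.6
side0 sleeve none 0
side0 nut 93 [0.3895 0.2571 0.021 ] z 0.0212 rect [390.3 257.5] [32.3 29.9] 52.6
side0 stand_post 78 [ 0.5925 -0.0022  0.0359] z 0.0356 rect [591.3 -19.2] [50.  83.6] 8.5
side0 cradle none 0
side0 dish_rim 36 [ 0.4426 -0.0292  0.0223] z 0.0223 rect [443.5 -27.3] [36.8  7. ] 84.3
side0 bolt 1377 [ 0.4454 -0.3095  0.0125] z 0.0117 rect [ 471.1 -290.6] [130.7 180.4] 80.4
bolt [ 0.44539828 -0.30953147] [ 0.95620989 -0.2926818 ] [-0.0656 -0.0644  0.1117  0.1149] headheight x end
```

```bash
sed -i 's/("collar",(.5327,-.197)/("collar",(.637,-.233)/;s/("sleeve",(.57,.217)/("sleeve",(.66,.218)/;s/(.6,0),.06,.03,.056/(.695,-.012),.025,.03,.056/;s/("cradle",(.5,-.02),.06,.036/("cradle",(.590,-.02),.06,.034/;s/(.39,-.02),.06,.019/(.486,-.028),.06,.019/;s/(.459,-.318),.10/(.5517,-.359),.09/' meas.py
python3 - <<'E'
from meas import *
for n in("top0","side0"):
    b,W,o=meas(n)
    P=o["bolt"][:,:2];c=P.mean(0);u=np.linalg.svd(P-c)[2][0];u*=np.sign(u[0]);s=(P-c)@u
    e=np.percentile(s,[0.5,99.5]);print("bolt axis",u.round(4),"len",np.ptp(e).round(4),"shaft mid",(c+u*(e.mean()-.005)).round(4))
    # nut hex orientation
    q=o["nut"][:,:2]-o["nut"][:,:2].mean(0);r=np.hypot(*q.T);th=np.arctan2(*q.T[::-1]);k=r>.011
    print("corner phase",np.degrees(np.angle((np.exp(6j*th[k])*(r[k]-.011)).sum())/6).round(1))
    hull=cv2.convexHull((q*1e4).astype(np.float32))[:,0]/1e4
    a=np.radians(np.arange(0,60,5));print("width by angle",[int(1e4*sum(np.ptp(hull@[np.cos(x+j*np.pi/3),np.sin(x+j*np.pi/3)]) for j in range(3))/3) for x in a])
E
```

```text
top0 collar 210 [ 0.6364 -0.2316  0.0112] z 0.0111 rect [ 637.  -231.9] [50.5 50. ] 1.3
top0 sleeve 88 [0.6592 0.2204 0.0388] z 0.0386 rect [659.9 220.4] [33.5 33.6] 14.2
top0 nut 146 [0.3906 0.2604 0.0209] z 0.0208 rect [389.4 260.4] [29.1 31. ] 85.7
top0 stand_post 15 [ 0.6931 -0.0118  0.0461] z 0.0483 rect [693.5 -12.1] [6.4 6.7] 47.3
top0 cradle 88 [ 0.5882 -0.0241  0.0375] z 0.037 rect [589.2 -20.2] [49.5 84. ] 4.8
top0 dish_rim 214 [ 0.4858 -0.0293  0.0221] z 0.0218 rect [484.9 -28.6] [88.5 88.3] 1.3
top0 bolt 395 [ 0.555  -0.3569  0.0127] z 0.0126 rect [ 556.5 -348.3] [102.4 123.3] 51.3
bolt axis [ 0.9945 -0.1044] len 0.1329 shaft mid [ 0.5454 -0.3559]
corner phase -6.4
width by angle [321, 319, 315, 309, 301, 296, 299, 306, 313, 318, 322, 323]
side0 collar 305 [ 0.6355 -0.2353  0.0113] z 0.0114 rect [ 636.5 -235. ] [51.3 52.6] 79.0
side0 sleeve 58 [0.6609 0.2189 0.0385] z 0.0385 rect [661.1 220.1] [35.5 33.8] 51.4
side0 nut 93 [0.3895 0.2571 0.021 ] z 0.0212 rect [390.3 257.5] [32.3 29.9] 52.6
side0 stand_post 30 [ 0.6932 -0.0141  0.0404] z 0.0398 rect [692.9 -14.1] [5.  7.4] 40.1
side0 cradle 89 [ 0.59   -0.0252  0.0376] z 0.0379 rect [588.1 -21.3] [48.5 88.9] 6.0
side0 dish_rim 285 [ 0.4851 -0.0305  0.0222] z 0.0226 rect [485.2 -30.3] [90.4 91. ] 89.5
side0 bolt 730 [ 0.5515 -0.3586  0.0137] z 0.0138 rect [ 556.  -320.9] [ 98.1 135.8] 81.0
bolt axis [ 0.9867 -0.1625] len 0.1341 shaft mid [ 0.5454 -0.3576]
corner phase 4.6
width by angle [336, 336, 335, 334, 331, 329, 328, 330, 333, 336, 336, 334]
```

Positions check out: caddy 338×155 mm at 4.6°, inserts 104.5 mm apart, and top and side views agree within 3 mm. First a reachability check for every pose and the bolt angle by colour mask, then the nut.

```bash
cat >> h.py <<'E'
ROW=np.radians(4.6)
STAND=(.6935,-.0122);CRADLE=(.5895,-.0203);DISH=(.4857,-.0292)
def go(arm,xy,z,yaw):
    """joint move, whichever half turn is nearer"""
    q0=np.array(arm.observe()["joints"]);best=None
    for y in(yaw,yaw+np.pi):
        j=arm.inverse_kinematics([*xy,z],quat(y))
        if j is not None and (best is None or np.abs(np.array(j)-q0).max()<best[0]): best=(np.abs(np.array(j)-q0).max(),y)
    arm.move_pose([*xy,z],quat(best[1]));return best[1]
def st(arm,msg=""):
    s=arm.observe();print(msg,"t",round(s["t"],1),"tcp",np.round(s["ee_pos"],4),"gap",round(s["finger_gap"],4),"F",np.round(s["force"],1));return s
E
python3 - <<'E'
from h import *
from bench import arm
b=np.load("top0.npz");hsv=cv2.cvtColor(b["im"],cv2.COLOR_RGB2HSV)
w=b["im"][203:275,462:492].astype(int);m=(w[...,0]-w[...,2]<45)&(w.max(2)>95)
n,l,s,ce=cv2.connectedComponentsWithStats(m.astype(np.uint8));i=1+s[1:,4].argmax();v,u=np.where(l==i)
P=ray(b,np.c_[u+462,v+203],.012)[:,:2];r=cv2.minAreaRect((P*1000).astype(np.float32));c=P.mean(0);d=np.linalg.svd(P-c)[2][0];d*=np.sign(d[0])
e=np.percentile((P-c)@d,[0,100]);print("bolt",s[i],r,np.degrees(np.arctan2(d[1],d[0])),"len",np.ptp(e),"mid",c+d*(e.mean()-.005))
for k,xy,z,y in[("nut",(.390,.2595),.007,25),("nut",(.390,.2595),.007,85),("dish",DISH,.02,25),("col",(.636,-.233),0,94.6),("stand",STAND,.012,94.6),("stand",STAND,.25,94.6),("sl",(.660,.2197),.008,94.6),("bolt",(.545,-.3565),.001,82),("cr",CRADLE,.02,4.6),("cr",CRADLE,.02,184.6)]:
    j=arm.inverse_kinematics([*xy,z],quat(np.radians(y)));print(k,y,None if j is None else np.round(j,2))
y=go(arm,(.390,.2595),.12,np.radians(25));arm.set_gripper(.055,40)
c=arm.get_calibration("wrist");im,d=arm.camera("wrist");cv2.imwrite("pics/w_nut.png",im[:,:,::-1]);np.savez("w_nut.npz",im=im,d=d,**c);st(arm)
E
```

```text
bolt [  7   5  16  61 426] ((552.17138671875, -360.125), (24.85071563720703, 137.2415008544922), 85.38795471191406) -7.08459381569522 len 0.1379027167815267 mid [ 0.54750071 -0.35657301]
nut 25 [ 0.59  0.41 -0.41  0.75  0.    1.72]
nut 85 [ 0.59  0.41 -0.41  0.75  0.    0.67]
dish 25 [-0.06  0.42 -0.35  0.8   0.    1.07]
col 94.6 [-0.35  0.75  0.21  1.03  0.   -0.43]
stand 94.6 [-0.02  0.77  0.28  1.08  0.   -0.1 ]
stand 94.6 [-0.02  0.66  0.7   1.61  0.   -0.1 ]
sl 94.6 [0.32 0.78 0.29 1.08 0.   0.24]
bolt 82 [-0.58  0.71  0.12  0.99  0.   -0.44]
cr 4.6 [-0.03  0.58 -0.06  0.93  0.    1.46]
cr 184.6 [-0.03  0.58 -0.06  0.93  0.   -1.69]
 t 1.7 tcp [0.3899 0.2599 0.1201] gap 0.0549 F [-0.4  0.3  0.1]
```

View pics/w_nut.png

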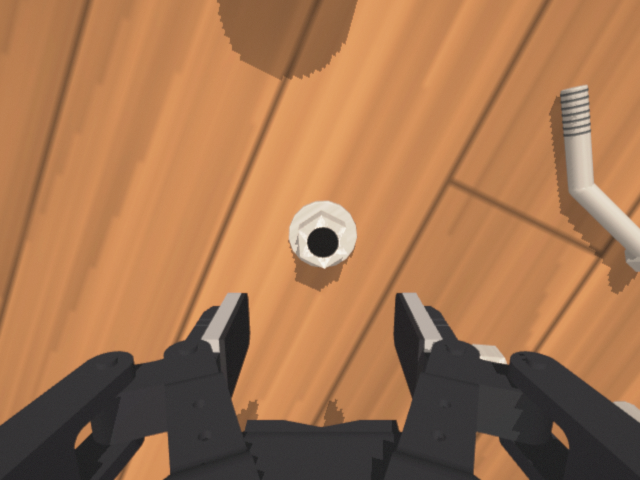

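The nut at (323,238) is centred between the fingers, with a pair of its flats square to the jaws. I grasp it.

```bash
python3 - <<'E'
from h import *
from bench import arm
xy=(.390,.2595)
c=arm.move_linear([*xy,.0075],v=.1,contact_N=8);st(arm,f"down {c}")
arm.set_gripper(.0,40);st(arm,"closed")
arm.move_linear([*xy,.15],v=.2);s=st(arm,"lifted")
if s["finger_gap"]>.025:
    y=go(arm,DISH,.15,np.radians(25));
    c=arm.move_linear([*DISH,.0195],v=.1,contact_N=8);st(arm,f"dish {c}")
    arm.set_gripper(.042);arm.dwell(.2)
    arm.move_linear([*DISH,.15],v=.2);st(arm,"up")
    im,d=arm.camera("wrist");cv2.imwrite("pics/w_dish.png",im[:,:,::-1])
E
```

```text
down False t 3.0 tcp [0.3905 0.2598 0.0081] gap 0.055 F [-0.5  0.1  0.3]
closed t 3.4 tcp [0.3906 0.2599 0.0083] gap 0.0289 F [-1.2 -0.8  6.3]
lifted t 4.2 tcp [0.3892 0.2589 0.1488] gap 0.0291 F [ 0.3  0.1 -1.1]
dish False t 6.8 tcp [ 0.4863 -0.0292  0.0201] gap 0.0292 F [-0.3 -0.6 -1.2]
up t 8.1 tcp [ 0.4849 -0.0291  0.1491] gap 0.042 F [ 0.  -0.4 -0.2]
```

View pics/w_dish.png

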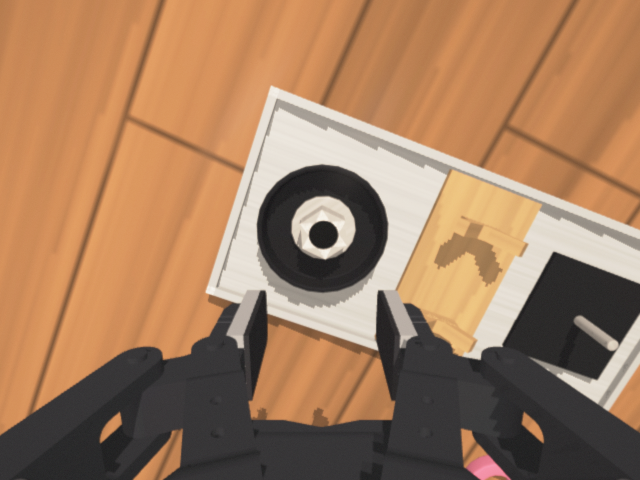

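The nut sits flange-down and centred in the dish. Next, the bolt.

```bash
python3 - <<'E'
from h import *
from bench import arm
xy=(.5465,-.3565);yaw=np.radians(90-7.1)
y=go(arm,xy,.12,yaw);arm.set_gripper(.04,60)
c=arm.move_linear([*xy,.003],v=.1,contact_N=8);st(arm,f"down {c}")
arm.set_gripper(.0,60);st(arm,"closed")
arm.move_linear([*xy,.12],v=.15);st(arm,"lifted")
im,d=arm.camera("wrist");im2,_=arm.camera("side");cv2.imwrite("pics/bolt.png",np.vstack([im[:400,:,::-1][::2,::2],im2[150:450,280:600,::-1]]))
E
```

```text
down False t 11.1 tcp [ 0.5471 -0.3569  0.0039] gap 0.0399 F [ 0.3 -0.4  0.3]
closed t 11.4 tcp [ 0.547  -0.3569  0.004 ] gap 0.0113 F [-0.8 -0.4  4.5]
lifted t 12.4 tcp [ 0.5457 -0.3559  0.1185] gap 0.011 F [ 0.4  0.3 -1.8]
```

View pics/bolt.png

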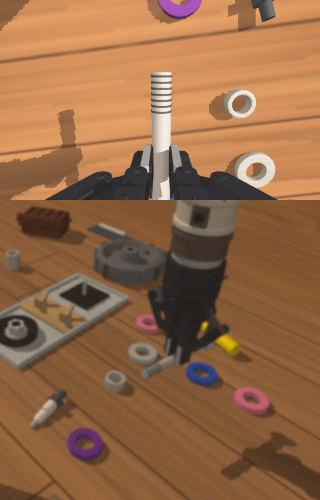

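The bolt is held and roughly level. I place it, with contact watched on the way down.

```bash
python3 - <<'E'
from h import *
from bench import arm
y=go(arm,CRADLE,.13,ROW);print(np.degrees(y));st(arm,"over")
arm.move_linear([*CRADLE,.045],v=.12)
c=arm.move_linear([*CRADLE,.0255],v=.05,contact_N=6);st(arm,f"seat {c}")
arm.set_gripper(.035);arm.dwell(.3);st(arm,"open")
arm.move_linear([*CRADLE,.15],v=.2)
c=arm.get_calibration("wrist");im,d=arm.camera("wrist");cv2.imwrite("pics/w_cr.png",im[:,:,::-1]);np.savez("w_cr.npz",im=im,d=d,**c)
E
```

```text
184.6
over t 13.8 tcp [ 0.5896 -0.021   0.1298] gap 0.0111 F [ 0.1 -0.  -0.8]
seat True t 15.0 tcp [ 0.5902 -0.0201  0.027 ] gap 0.0113 F [-1.5  0.5  4.1]
open t 15.7 tcp [ 0.5891 -0.0202  0.0259] gap 0.0351 F [ 0.   1.  -0.4]
```

View pics/w_cr.png

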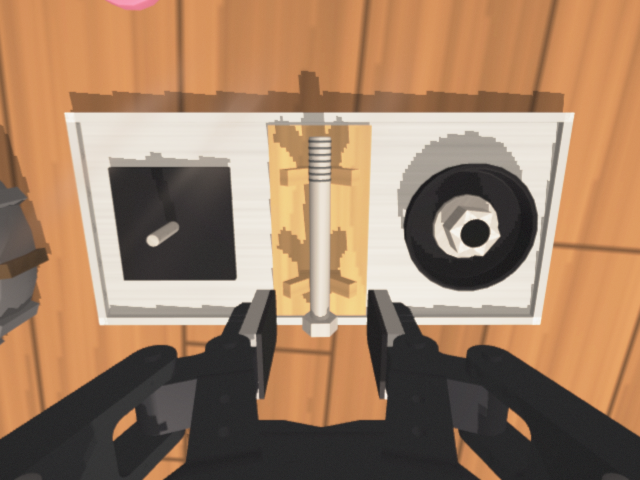

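The bolt lies in both notches, tip at (320,137), head at (320,322). I compute its centring, then fetch the collar, probing the bench softly to find the finger-tip height.

```bash
python3 - <<'E'
from h import *
from bench import arm
b=np.load("w_cr.npz");W=cloud(b,b["d"])
P=ray(b,[(319.5,137),(320,313)],.034);t,h=P[:,:2];print("tip",t,"head inner",h,"len",np.linalg.norm(h-t),"mid",(t+h)/2,"off",(t+h)/2-CRADLE,"ang",np.degrees(np.arctan2(*(t-h)[::-1])),"depth z",[W[v,320,2].round(4) for v in(160,200,230,260,300)])
m=(W[...,2]>.022)&(W[...,2]<.056)&(np.hypot(W[...,0]-STAND[0],W[...,1]-STAND[1])<.03);print("post",m.sum(),W[m].mean(0).round(4),W[m][W[m][:,2]>.045].mean(0).round(4))
xy=(.636,-.233)
go(arm,xy,.1,ROW+np.pi/2);arm.set_gripper(.066,50)
arm.move_linear([*xy,.012],v=.12)
c=arm.move_linear([*xy,-.008],v=.02,contact_N=3);s=st(arm,f"probe {c}")
E
```

```text
tip [ 0.59378113 -0.08266928] head inner [0.58389363 0.03700724] len 0.12008426865251838 mid [ 0.58883738 -0.02283102] off [-0.00066262 -0.00253102] ang -85.27703322269285 depth z [np.float64(0.038), np.float64(0.0385), np.float64(0.0381), np.float64(0.0392), np.float64(0.04)]
post 341 [ 0.692  -0.0131  0.0412] [ 0.6928 -0.0124  0.0493]
probe True t 19.8 tcp [ 0.6357 -0.2329 -0.0065] gap 0.0662 F [-0.2  0.9  3.7]
```

The bolt is 2.6 mm off centre, 85.3° against 85.4° for the line, with its top at 38–40 mm (39 expected). The probe shows the tips 6.5 mm behind the TCP at a 66 mm opening. I raise to TCP z = −2 mm and grip.

```bash
python3 - <<'E'
from h import *
from bench import arm
xy=(.636,-.233);S=(.693,-.0123)
arm.move_linear([*xy,-.002],v=.05)
arm.set_gripper(.0,50);s=st(arm,"closed")
arm.move_linear([*xy,.13],v=.15);s=st(arm,"lift")
im,d=arm.camera("wrist");cv2.imwrite("pics/w_col.png",im[:,:,::-1])
if .045<s["finger_gap"]<.06:
    go(arm,S,.13,ROW+np.pi/2);arm.move_linear([*S,.06],v=.15)
    c=arm.move_linear([*S,.0105],v=.05,contact_N=6);st(arm,f"plate {c}")
    arm.set_gripper(.064);arm.dwell(.3)
    arm.move_linear([*S,.17],v=.2);st(arm,"up")
    c=arm.get_calibration("wrist");im2,d=arm.camera("wrist");np.savez("w_st.npz",im=im2,d=d,**c)
    cv2.imwrite("pics/w_col.png",np.hstack([im[::2,::2,::-1],im2[::2,::2,::-1]]))
E
```

```text
closed t 20.3 tcp [ 0.6361 -0.2332 -0.0016] gap 0.0523 F [-0.7 -0.5  3.7]
lift t 21.4 tcp [ 0.6351 -0.2326  0.1284] gap 0.0524 F [-0.  -0.2 -1.6]
plate True t 23.9 tcp [ 0.6922 -0.0123  0.0104] gap 0.0522 F [-0.4 -0.5  5.3]
up t 25.4 tcp [ 0.6922 -0.0123  0.1686] gap 0.0639 F [-0.4  0.6  0.3]
```

View pics/w_col.png

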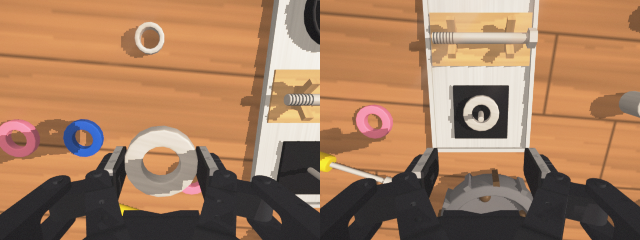

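The collar is down over the post at about (480,113). Next I measure it from depth and fetch the long sleeve.

```bash
python3 - <<'E'
from h import *
from bench import arm
b=np.load("w_st.npz");W=cloud(b,b["d"]);z=W[...,2];r=np.hypot(W[...,0]-.693,W[...,1]+.0123)
m=(z>.018)&(z<.03)&(r<.04)&(b["im"].min(2)>110);q=cv2.minEnclosingCircle((W[m][:,:2]*1000).astype(np.float32));print("collar",m.sum(),q,"z",np.percentile(z[m],[5,50,95]).round(4))
p=(z>.042)&(z<.056)&(r<.02);print("post",p.sum(),W[p].mean(0).round(4))
xy=(.660,.2197);S=(.693,-.0125)
go(arm,xy,.12,ROW+np.pi/2);arm.set_gripper(.058,50)
c=arm.move_linear([*xy,.006],v=.12,contact_N=8);st(arm,f"down {c}")
arm.set_gripper(.0,50);st(arm,"closed")
arm.move_linear([*xy,.15],v=.15);s=st(arm,"lift")
im,d=arm.camera("wrist");im2=im
if .03<s["finger_gap"]<.04:
    go(arm,S,.15,ROW+np.pi/2);arm.move_linear([*S,.07],v=.15)
    c=arm.move_linear([*S,.0305],v=.05,contact_N=6);st(arm,f"seat {c}")
    if arm.observe()["ee_pos"][2]<.037:
        arm.set_gripper(.05);arm.dwell(.3)
        arm.move_linear([*S,.17],v=.2);st(arm,"up")
        c=arm.get_calibration("wrist");im2,d=arm.camera("wrist");np.savez("w_sl.npz",im=im2,d=d,**c)
cv2.imwrite("pics/w_sl.png",np.hstack([im[::2,::2,::-1],im2[::2,::2,::-1]]))
E
```

```text
collar 2980 ((692.2473754882812, -11.7017822265625), 26.744001388549805) z [0.0222 0.024  0.0252]
post 129 [ 0.6932 -0.0119  0.0491]
down False t 27.7 tcp [0.6608 0.22   0.0071] gap 0.0579 F [-0.4  0.   0.5]
closed t 28.1 tcp [0.661  0.2201 0.0075] gap 0.0347 F [0.  0.1 5.2]
lift t 29.2 tcp [0.6591 0.2194 0.1483] gap 0.0346 F [-0.7 -0.9 -2.1]
seat True t 31.6 tcp [ 0.692  -0.0126  0.0316] gap 0.0341 F [-0.4  0.5  3.8]
up t 33.0 tcp [ 0.6923 -0.0125  0.1687] gap 0.0498 F [-0.  -0.4 -1. ]
```

View pics/w_sl.png

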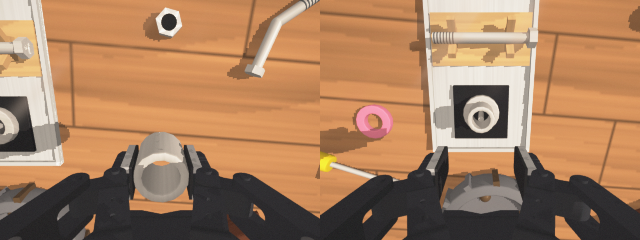

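The sleeve stands on the collar with the post inside it. I retreat for a final check from top and side.

```bash
python3 - <<'E'
from h import *
from bench import arm
b=np.load("w_sl.npz");W=cloud(b,b["d"]);z=W[...,2];r=np.hypot(W[...,0]-.6935,W[...,1]+.012)
for k,lo,hi in(("sleeve",.058,.07),("collar",.019,.029)):
    m=(z>lo)&(z<hi)&(r<.04)&(b["im"].min(2)>90);print(k,m.sum(),cv2.minEnclosingCircle((W[m][:,:2]*1000).astype(np.float32)),np.median(z[m]).round(4))
arm.set_joints([1.181,0.241,0.005,1.335,0,1.571]);arm.dwell(.5);st(arm)
t,d=arm.camera("top");s,_=arm.camera("side");o=np.load("top0.npz");c=arm.get_calibration("top");W=cloud(c,d);z=W[...,2]
df=cv2.absdiff(t,o["im"]).max(2)
for k,u,v in(("bent",155,235),("short",429,243),("plain",217,237)):print(k,"changed px",int((df[v-30:v+30,u-30:u+30]>40).sum()))
m=(np.hypot(W[...,0]-DISH[0],W[...,1]-DISH[1])<.03)&(z>.026)&(z<.04);print("nut top",m.sum(),W[m].mean(0).round(4),np.percentile(z[m],[5,95]).round(4))
a=cv2.resize(t[130:310,210:450,::-1],(400,300));e=cv2.resize(s[200:320,240:420,::-1],(400,300));cv2.imwrite("pics/end.png",np.hstack([a,e]))
E
```

```text
sleeve 1395 ((691.3912353515625, -12.067937850952148), 17.888469696044922) 0.0637
collar 1505 ((692.3934326171875, -11.491748809814453), 27.03994369506836) 0.024
 t 36.0 tcp [0.1901 0.4625 0.2311] gap 0.05 F [0.  0.2 0.3]
bent changed px 0
short changed px 0
plain changed px 0
nut top 155 [ 0.4857 -0.0281  0.0306] [0.0275 0.0341]
```

View pics/end.png

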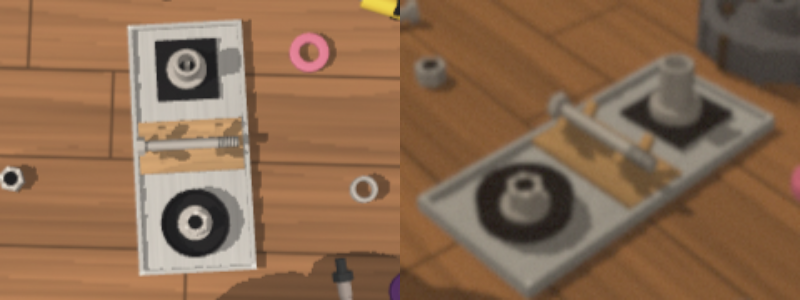

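Every part is in place and the look-alikes haven't moved, so I hand the job in.

```bash
python3 -c "
from bench import arm
print(arm.sign_off())"
```

```text
the job is handed in; nothing more can be done
None
```

All four parts are in the caddy, and I handed the job in with the robot's clock at about 36 s of the 128 s allowed. `arm.sign_off()` reports no verdict, so the results below are from my own last checks.

| Part | Horizontal offset | Height and angle |
|---|---|---|
| Bolt | 2.6 mm from the cradle centre | within 0.2° of the cradle line, top of shaft at 38–40 mm (39 mm expected) |
| Collar | about 1 mm from the post | top at 24.0 mm, so flat on its plate |
| Sleeve | about 2 mm from the post | top at 63.7 mm (64 mm expected), standing on the collar |
| Flanged nut | about 1 mm from the dish centre | flange down, top face about 31 mm (32 mm expected) |

- **Look-alikes:** the bent bolt, short sleeve and plain nut showed no changed pixels against the first top picture.
- **Small disagreements:** the top and side cameras differed by up to 4 mm on starting positions. The fingers closed 1–3 mm narrower than the nominal part sizes, but nothing slipped. The bolt's shaft measured 120 mm in the picture instead of 124 mm, which leaves its centring uncertain by about 2 mm against a 15 mm limit.
- **Failed checks:** none of the final checks failed.

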